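Fit the keyed hub on the bench sander's spindle and lock it

ROBOT

A 6-joint arm with a two-finger parallel gripper is mounted at the origin on the work surface. World frame = base frame: x ahead of the robot, y to its left, z up, the work surface at z = 0. Lengths are in m, angles in degrees, forces in N, time in s.
With the tool pointing down it reaches from about 0.25 to 0.725 m from the base axis. Payload 9.7 kg.
Tool frame: the origin (TCP) lies on the centre line of the jaws, within the pads' length; the fingertips stand 22 mm ahead of it and the grasp point (between the pads) lies 3 mm ahead of it; z points along the fingers, y is the direction in which the jaws open and shut (so a half turn about z gives the same grasp; the last joint's range is limited). The gripper opens to 85 mm and grips with 20 to 120 N. Pads are 22 mm wide; open, the fingers measure 114 mm over their backs; the gripper's body (76 mm by 85 mm) begins 54 mm behind the grasp point. The pads swing forward as they close: fully open they stand 13 mm farther back than shut.
Start: joints at [65.432, 4.979, 10.078, 95.1, 0, 90], TCP at [0.229, 0.5, 0.253] pointing down, gripper open.
Joint ranges: [-179.16, 179.16], [-48.56, 103.87], [-65.8, 70.77], [-126.05, 130.52], [-82.76, 87.17], [-180, 180]. Speed limits (degrees/s): [127.2, 127.2, 147.25, 180, 180, 180].

INTERFACE

Orientations are given as [roll, pitch, yaw] about the fixed x, y, z axes, in that order (R = Rz(yaw) Ry(pitch) Rx(roll)).
In Python, from workcell import get_obs, camera, camera_params, job_done gives the robot as it stands.
- The arm moves only by the tool servo_tool, never from a script. Its argument "steps" is a list of rows, each an object of numbers: "x", "y", "z": the shift along the world's x, y, z in mm; "yaw": the turn about the world's z in degrees. A call has 1 to 12 rows; each row is the pose to reach, as a shift and turn from the pose measured when the call began; what a row does not reach only later rows make up. A row lasts 1/8 s, in which the tool goes at most 62.5 mm and 10.7 degrees, less where a joint would pass 70% of its speed; a pose out of reach is approached as far as the arm can. A call with a gripper value outside its range is refused whole. "grip" is the finger opening in mm, from 0 to 85.4, set as the call begins (left out, the last holds). The fingers move at their own pace and stop on an object; "grip_force" is the grip in N (left out, the last holds). Time passes only in rows, so rows that repeat a pose let the fingers close. It gives the time, the measured TCP pose, the force and the opening at its end, in the units of the state.
- get_obs(): the state, without advancing time (a new reading comes with each control period).
- camera(name): name is "scene" or "top" or "wrist"; returns (picture, depth): 400x640x3 uint8, red, green, blue; 400x640 float32, m along the optical axis (not along the pixel's ray), 0 where there is no reading.
- camera_params(name): a dict with "intrinsics" (3x3 intrinsics, pixels), "rvec" (rotation vector, rad) and "tvec" (3), from world to camera coordinates, as OpenCV has them; the wrist camera has in their place "hand_eye" (4x4, takes a point from camera to tool coordinates, whose origin is the TCP and whose axes are the flange's). Camera axes: x right, y down, z forward; pixel columns grow to the right and rows downward; lengths in m; the calibration is good to about 2 mm. A picture is of the moment at which its call begins: read the wrist's pose just before it. camera_params takes no time and is no camera call.
- job_done(): hands the job in, once; it reports no verdict.
The state is a dict: "time": time; "q": joint angles; "qd": joint speeds; "joint_efforts": joint torques, N m; "ee_pos": TCP position; "tcp_rot": TCP orientation; "wrist_force": force on the tool from outside, world axes, zero at the start; "torque": the same for the moment, N m; "opening": finger opening in m.
Only numpy, scipy, OpenCV 4.12 (cv2) and the standard library are available. Lean on these libraries where they do the work, as an engineer would, in place of code of your own. Each camera call takes 0.05 s, during which the arm holds its last target.

TASK

Take the keyed aluminium hub out of the wooden caddy, turn it so that its keyway lines up with the keys of the sander's spindle, and lower it gently (do not let it drop) between the two wooden cheeks until it sits fully down on the bed. Then push the steel locking slide under its bridge, fully home against its stop, so that its fork locks the hub. Leave the plain collar, the glue bottle, the sanding block and the tin where they are.

Things in the scene. Friction and masses are not known exactly. Their poses are not given: they have to be found in the camera images.
- hub_mid (a point): the hub to be fitted: loose upright aluminium cylinder, 50 mm diameter, 50 mm tall, 0.2 to 0.35 kg. Point: its centre, 25 mm above its underside; z up its axis, x along its keyway. From its underside: 0-8 mm flange of 50 mm diameter, 8-20 mm groove of 40 mm diameter, 20-50 mm plain 50 mm band to grip. Starts in either place of the caddy, keyway across the slot to within 33 degrees.
- hub_bore (a point): centre of the hub's top face, 50 mm above its underside: the through bore, a 16 mm square with two opposite keyways 10 mm wide, 33 mm from end to end, along this point's x axis (same after half a turn), open and visible from above.
- caddy: fixed wooden caddy, 150 x 150 mm, 62 mm high, floor 6 mm; origin centre of underside. Two places at y = -33.5 and +33.5 mm, each a slot along the caddy's x, 38 mm wide, open above and at both ends, widened to 57 mm over the middle 58 mm where the part stands. Parts end 6 mm below the wall tops, so fingers go in only along the slot, one before and one behind the part.
- collar_mid (a point): bystander: plain collar, 50 mm in diameter, 50 mm tall, round 32 mm bore without keyways and no groove outside, standing in the caddy's other place; centre, 25 mm above its underside. Not to be moved.
- seat (a point): fixed sander: point on the spindle axis at the top of its bed, 10 mm above the bench, where the hub's underside must rest; z up, x = the way the slide travels. Bed x -205 to +100 mm, y +-85 mm. Spindle: 13 mm round pin 40 mm tall; at its foot two opposite keys 7 mm wide, 28 mm tip to tip, 8 mm high: the hub rests on them until its keyway lines up (6 degrees play), then sinks 8 mm.
- cheek_top (a point): on the spindle axis at the height of the wooden cheeks' tops, 66 mm above the bed; axes as seat. The two fixed cheeks span x -80 to +80 mm, out to y = +-65 mm, underside 22 mm above the bed. Between them a slot along x, 38 mm wide, widened to 56 mm over x -29 to +29 mm: at full depth fingers fit only along x (within about 15 degrees), one before and one behind the hub.
- bridge (a point): centre of the top of the fixed steel bridge across the slide, 35 mm above the bed, 94 mm from the spindle towards -x of the seat; 20 mm (x) by 86 mm (y); the slide passes under it with 3 mm headroom.
- spindle (a joint): angle of the spindle's keys about the vertical: at 0 the keys lie along the seat's x axis, positive anticlockwise seen from above (same after half a turn); rad. Held by a stiff brake (3 N m): it stays as it is, between -0.26 and 0.26.
- slide (a joint): travel of the locking slide along the seat's x axis: 0 fully out, 0.070 m fully home at its stop. Starts between 0 and 0.02. Friction about 3 N. Its flat fork, 8 mm thick, runs 10 to 18 mm above the bed, under bridge and cheeks, and enters the hub's groove only when the hub is fully down.
- slide_tab (a point): centre of the upright steel tab at the slide's rear end, by which it is pushed: 10 mm thick (x), 50 mm wide (y), from 10 to 46 mm above the bed. Fully home it stands 8 mm short of the bridge.
- glue: bystander: white glue bottle, 56 mm in diameter, 150 mm tall; origin at the centre of its underside. Not to be moved.
- sandblock: bystander: cork sanding block, 55 x 100 x 30 mm; origin at the centre of its underside. Not to be moved.
- tin: bystander: steel tin, 72 mm in diameter, 90 mm tall; origin at the centre of its underside. Not to be moved.
There are look-alikes about, which are no part of the job. What is shaped like the part that bears hub_mid but blue or yellow is not meant.

How it is judged (in metres and radians):
On the way:
1. the hub is keyed and fully down on the bed round the spindle (horizontal distance between hub_mid and seat below 0.004 m and z of hub_mid in the frame of seat below 0.028 m and angle between hub_mid's own z axis and vertical below 0.06 rad), for 0.2 s.
At the end, for the whole second after the job is handed in: The hub stands upright, at rest, fully down on the bed round the spindle (its centre within 4 mm of the spindle axis and at most 3 mm above its seated height) and the locking slide is home (at least 66 of its 70 mm) (all of step 1 and value of joint slide above 0.066 m and linear speed of hub below 0.02 m/s); the robot touches nothing.
It fails at once if the hub is dropped onto the spindle (faster than 0.5 m/s) (horizontal distance between hub_mid and seat below 0.015 m and z of hub_mid in the frame of seat below 0.06 m and linear speed of hub above 0.5 m/s).
It fails at once if the plain collar, glue bottle, sanding block or tin is moved more than 30 mm (distance of any of collar_mid, glue, sandblock, tin from where it was at the start of the episode above 0.03 m).
It also fails if it takes over 64 s, if anything falls off the work surface, if the arm or the gripper's body presses on something with over 40 N, if the wrist force passes 120 N, or if a joint passes its speed limit or range.

## Working session

There is one attempt and no reset: what is moved stays moved. The work goes in short steps, Python scripts to look and compute and a tool call to move; the robot and the scene stay as the last step left them, time stands still between calls to the robot, and variables do not carry over. Pictures are saved under pics/ and viewed, and the job is handed in when it is done.

Besides the shell and the picture viewer there is one more tool, called after ">>>" as name(argument=value, ...) on one line, values as JSON. servo_tool: Moves the arm, as the interface text tells. Its arguments: {"type":"object","properties":{"steps":{"type":"array"},"grip":{"type":"number"},"grip_force":{"type":"number"}},"required":["steps"]}

```bash
mkdir -p pics; ls
cat > h.py <<'E'
import numpy as np,cv2
from workcell import *
from scipy.spatial.transform import Rotation as R
def snap(name,fn):
    o=get_obs(); p,d=camera(name); np.savez(fn,p=p,d=d,pos=o['ee_pos'],rot=o['tcp_rot']); cv2.imwrite('pics/%s.png'%fn,p[:,:,::-1]); return p,d,o
E
python3 - <<'E'
from h import *
print(get_obs())
for n in ('scene','top','wrist'):
    snap(n,n+'0'); print(camera_params(n))
E
```

```text
pics
{'time': 0.0, 'q': array([ 6.54322142e+01,  5.01242809e+00,  1.00331649e+01,  9.50988522e+01,
       -1.03897980e-03,  8.99997087e+01]), 'qd': array([ 0.07454471,  0.07348666,  0.07083858,  0.07857475, -0.09440694,
       -0.02398277]), 'joint_efforts': array([ 1.35400926e-03, -5.20389855e+01,  4.64802897e+01,  1.63080404e-02,
        1.20186887e-04, -2.44493680e-05]), 'ee_pos': array([0.22859428, 0.50002434, 0.25255876]), 'tcp_rot': array([-1.79921885e+02,  1.03858173e-03,  1.55432507e+02]), 'wrist_force': array([ 0.26489692, -0.3818021 , -0.94356952]), 'torque': array([ 0.01074097,  0.01650545, -0.02307999]), 'opening': 0.08549305607427696}
{'intrinsics': array([[440.7169893 ,   0.        , 319.22831026],
       [  0.        , 440.7169893 , 197.88331503],
       [  0.        ,   0.        ,   1.        ]]), 'rvec': array([ 2.43235399,  1.00347027, -0.29211259]), 'tvec': array([-0.44605567, -0.27008317,  1.1812568 ])}
{'intrinsics': array([[509.64886927,   0.        , 325.44107176],
       [  0.        , 509.64886927, 195.85047737],
       [  0.        ,   0.        ,   1.        ]]), 'rvec': array([ 2.01180875, -2.21654965,  0.2221813 ]), 'tvec': array([0.12725949, 0.58405168, 1.17588506])}
{'intrinsics': array([[308.02377269,   0.        , 316.14722799],
       [  0.        , 308.02377269, 200.2597713 ],
       [  0.        ,   0.        ,   1.        ]]), 'hand_eye': array([[ 6.49850913e-04, -9.55053649e-01, -2.96432294e-01,
         7.63048320e-02],
       [ 9.99999366e-01,  8.93370345e-04, -6.86045724e-04,
         4.81266096e-04],
       [ 9.20034292e-04, -2.96431660e-01,  9.55053624e-01,
        -1.21265746e-01],
       [ 0.00000000e+00,  0.00000000e+00,  0.00000000e+00,
         1.00000000e+00]])}
```

View pics/scene0.png

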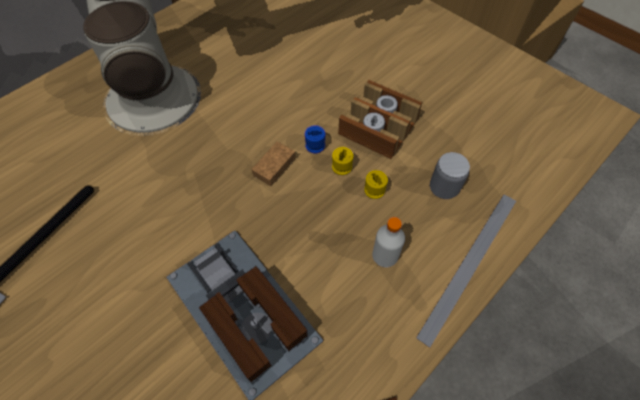

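View pics/top0.png

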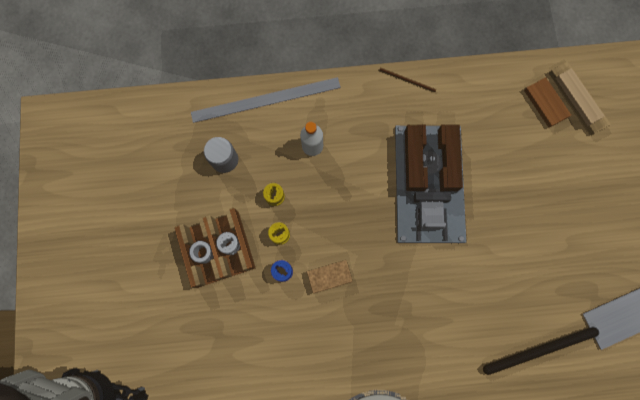

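View pics/wrist0.png

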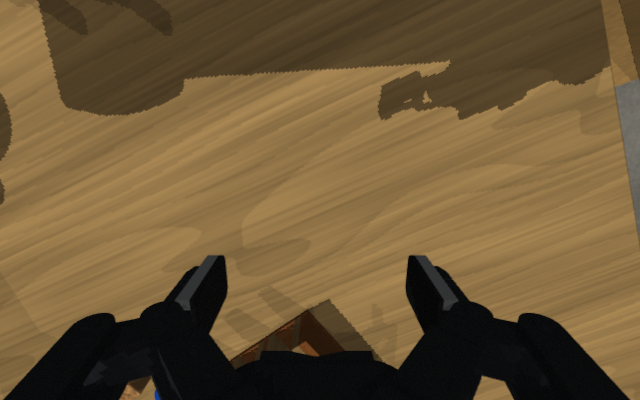

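Candidates for the hub in the top view: a silver part at (227,243) with a keyed-looking bore, a silver part at (200,252) with a round bore (the collar), yellow parts at (274,193) and (278,233), and a blue part at (282,271). I choose (227,243) and will check it in a close crop.

```bash
cat >> h.py <<'E'
def pose(name,f=None):
    P=camera_params(name);K=P['intrinsics']
    if name=='wrist':
        T=np.eye(4);T[:3,:3]=R.from_euler('xyz',f['rot'],degrees=True).as_matrix();T[:3,3]=f['pos'];T=T@P['hand_eye']
        return K,T[:3,:3],T[:3,3]
    Rm=cv2.Rodrigues(P['rvec'])[0]; return K,Rm.T,-Rm.T@P['tvec']
def cast(name,uv,z,f=None):
    K,Rc,c=pose(name,f); uv=np.atleast_2d(np.asarray(uv,float))
    d=np.c_[(uv[:,0]-K[0,2])/K[0,0],(uv[:,1]-K[1,2])/K[1,1],np.ones(len(uv))]@Rc.T
    return c+d*((z-c[2])/d[:,2])[:,None]
def proj(name,X,f=None):
    K,Rc,c=pose(name,f); p=(np.atleast_2d(X)-c)@Rc@K.T; return p[:,:2]/p[:,2:]
def cloud(name,fn):
    f=np.load(fn+'.npz'); K,Rc,c=pose(name,f); d=f['d']; v,u=np.indices(d.shape)
    X=np.stack([(u-K[0,2])/K[0,0]*d,(v-K[1,2])/K[1,1]*d,d],-1)@Rc.T+c; X[d<=0]=np.nan; return X
def rectify(name,fn,x0,x1,y0,y1,z,s=4000):
    # top-down picture of plane z: up=+x, left=+y, s px/m
    f=np.load(fn+'.npz'); w=int((y1-y0)*s);h=int((x1-x0)*s)
    cor=np.array([[x1,y1,z],[x1,y0,z],[x0,y0,z],[x0,y1,z]]); src=proj(name,cor,f).astype(np.float32)
    H=cv2.getPerspectiveTransform(src,np.float32([[0,0],[w,0],[w,h],[0,h]])); return cv2.warpPerspective(f['p'],H,(w,h),flags=cv2.INTER_CUBIC)
E
python3 - <<'E'
from h import *
f=np.load('top0.npz')
for n,uv,z in [('hub',(227,243),.056),('collar',(200,252),.056),('tin',(218,150),.09),('glue',(311,127),.15),('sand',(329,277),.03),('spindle',(431,157),.05),('tab',(432,215),.056),('yel',(274,193),.05),('cadL',(192,284),.062),('cadBR',(253,270),.062)]:
    print(n,cast('top',[uv],z)[0].round(3))
p=f['p']; a=cv2.resize(p[200:295,160:270],None,fx=5,fy=5,interpolation=2); cv2.imwrite('pics/c1.png',a[:,:,::-1])
b=cv2.resize(p[115:250,385:475],None,fx=4,fy=4,interpolation=2); cv2.imwrite('pics/c2.png',b[:,:,::-1])
E
```

```text
hub [0.503 0.315 0.056]
collar [0.488 0.381 0.056]
tin [0.725 0.318 0.09 ]
glue [0.74  0.089 0.15 ]
sand [0.401 0.08  0.03 ]
spindle [ 0.668 -0.2    0.05 ]
tab [ 0.523 -0.181  0.056]
yel [0.615 0.195 0.05 ]
cadL [0.414 0.401 0.062]
cadBR [0.433 0.257 0.062]
```

View pics/c1.png

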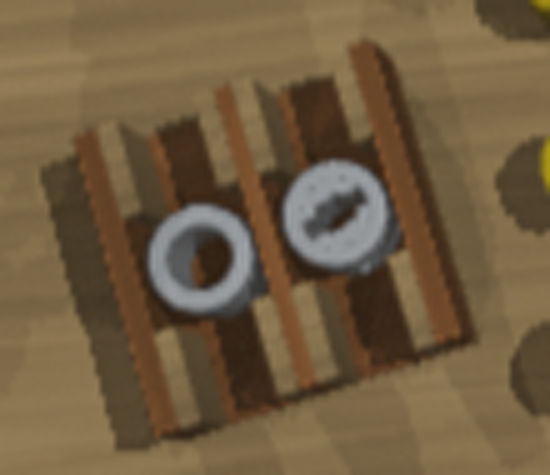

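View pics/c2.png

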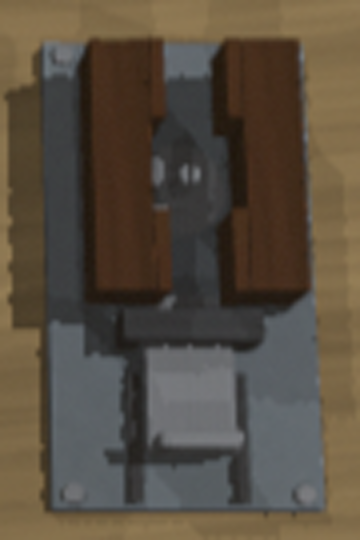

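The crop confirms it: the part at the caddy's right (top pixel 227,243) has the keyed bore, and its neighbour's bore is plain and round. Next I hover over it for a close wrist view.

>>> servo_tool(steps=[{"x": 35, "y": -24, "yaw": -8}, {"x": 80, "y": -54, "yaw": -18}, {"x": 130, "y": -88, "yaw": -28}, {"x": 180, "y": -122, "yaw": -38}, {"x": 225, "y": -152, "yaw": -46}, {"x": 260, "y": -176, "yaw": -50}, {"x": 274, "y": -185, "yaw": -50.4}, {"x": 274, "y": -185, "yaw": -50.4}, {"x": 274, "y": -185, "yaw": -50.4}])

```text
schema error: expected keys x, y, z, yaw
```

Run:
```python
from h import *
snap('wrist','w1')
a=rectify('wrist','w1',.42,.60,.22,.46,.056,3200)
f=np.load('w1.npz');print(f['pos'],f['rot'])
cv2.imwrite('pics/r1.png',a[:,:,::-1])
```

```text
[0.22861008 0.50007109 0.25276492] [-1.79943190e+02 -1.33382014e-04  1.55429410e+02]
```

View pics/w1.png

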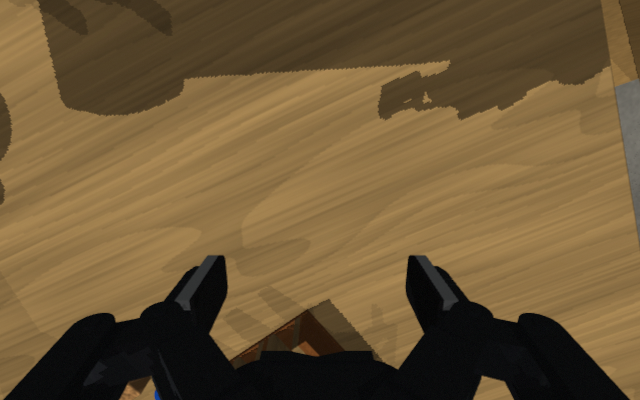

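View pics/r1.png

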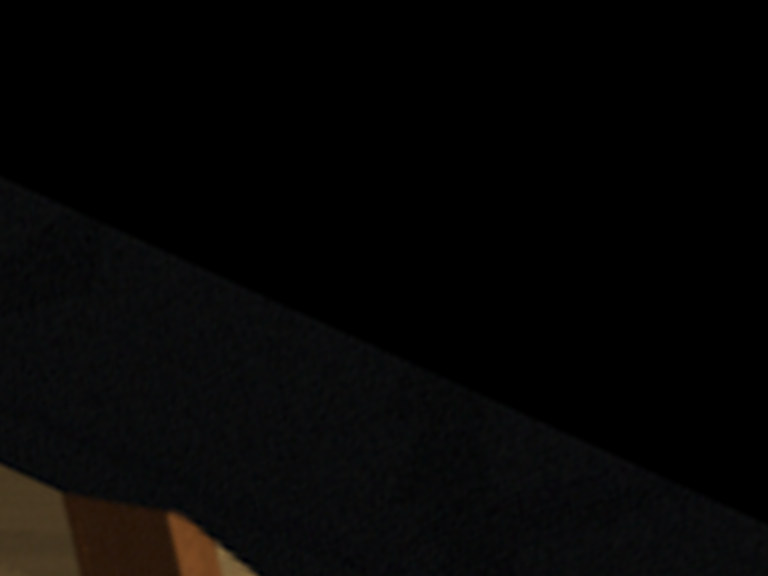

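The move was refused because each row needs all four keys, so the picture shows only the starting view. I'll send it again with every key filled in.

>>> servo_tool(steps=[{"x": 35, "y": -24, "z": 0, "yaw": -8}, {"x": 80, "y": -54, "z": 0, "yaw": -18}, {"x": 130, "y": -88, "z": 0, "yaw": -28}, {"x": 180, "y": -122, "z": 0, "yaw": -38}, {"x": 225, "y": -152, "z": 0, "yaw": -46}, {"x": 260, "y": -176, "z": 0, "yaw": -50}, {"x": 274, "y": -185, "z": 0, "yaw": -50.4}, {"x": 274, "y": -185, "z": 0, "yaw": -50.4}, {"x": 274, "y": -185, "z": 0, "yaw": -50.4}])

```text
time: 1.32
ee_pos: [0.5017, 0.3159, 0.2529]
tcp_rot: [-179.9, -0.0, 105.1]
wrist_force: [-0.7, -0.4, 0.6]
opening: 0.0851
```

Run:
```python
from h import *
snap('wrist','w2')
a=rectify('wrist','w2',.42,.60,.22,.46,.056,3200)
f=np.load('w2.npz');print(f['pos'],f['rot'])
cv2.imwrite('pics/r2.png',a[:,:,::-1])
```

```text
[0.50173043 0.31593915 0.25290548] [-1.79940270e+02 -1.41622686e-02  1.05132489e+02]
```

View pics/w2.png

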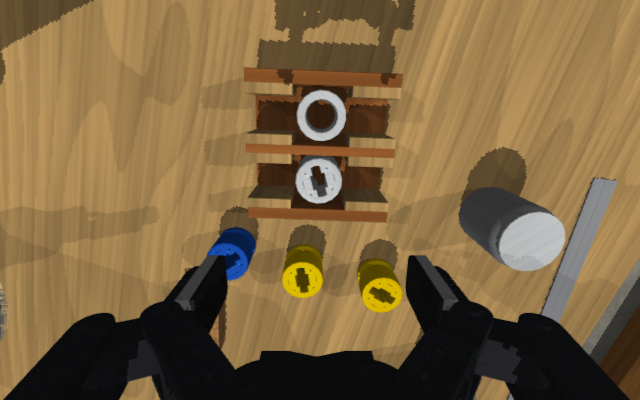

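View pics/r2.png

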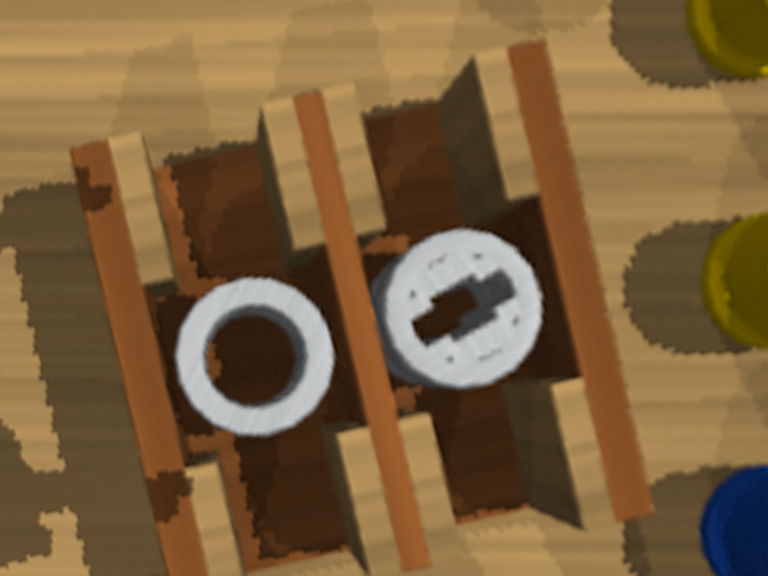

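```bash
cat >> h.py <<'E'
def hubfit(a,cx,cy,s,x1,y1,r=25):
    g=cv2.cvtColor(a,cv2.COLOR_RGB2HSV); m=((g[...,1]<60)&(g[...,2]>130)).astype(np.uint8)*255
    k=np.zeros_like(m); cv2.circle(k,(int(cx),int(cy)),int(.031*s),255,-1); m&=k
    c=max(cv2.findContours(m,0,1)[0],key=cv2.contourArea); h=cv2.convexHull(c)
    (ex,ey),(A,B),_=cv2.fitEllipse(h)
    # bore: dark inside
    k[:]=0; cv2.circle(k,(int(ex),int(ey)),int(.0195*s),255,-1)
    b=((g[...,2]<125)&(k>0)).astype(np.uint8)*255; b=cv2.morphologyEx(b,2,np.ones((5,5)))
    c=max(cv2.findContours(b,0,1)[0],key=cv2.contourArea); rc=cv2.minAreaRect(c)
    p=c[:,0,:].astype(float); M=cv2.moments(c); th=.5*np.degrees(np.arctan2(2*M['mu11'],M['mu20']-M['mu02']))
    # image dir (cos,sin) -> world x=-sin, y=-cos
    w=np.degrees(np.arctan2(-np.cos(np.radians(th)),-np.sin(np.radians(th))))%180
    print('centre',x1-ey/s,y1-ex/s,'diam mm',A/s*1e3,B/s*1e3,'key ang',w,'rect',rc[1][0]/s*1e3,rc[1][1]/s*1e3,'borecentre',x1-rc[0][1]/s,y1-rc[0][0]/s)
    v=a.copy(); cv2.drawContours(v,[c],-1,(255,0,0),1); cv2.polylines(v,[h],True,(0,255,0),1); return v
E
python3 - <<'E'
from h import *
a=rectify('wrist','w2',.42,.60,.22,.46,.056,3200)
cv2.imwrite('pics/f2.png',hubfit(a,464,308,3200,.60,.46)[:,:,::-1])
a=rectify('top','top0',.42,.60,.22,.46,.056,3200)
cv2.imwrite('pics/f2t.png',hubfit(a,464,308,3200,.60,.46)[:,:,::-1])
X=cloud('wrist','w2'); K=proj('wrist',[[.505,.315,.056]],np.load('w2.npz')); u,v=K[0].astype(int); print(u,v, np.nanmedian(X[v-18:v+18,u-18:u+18,2]))
E
```

```text
centre 0.5038389778137207 0.3152343368530274 diam mm 48.826279640197754 48.87002468109131 key ang 119.62082739111138 rect 15.758194923400879 34.172420501708984 borecentre 0.5038891410827636 0.315357780456543
centre 0.5049268054962158 0.3160461521148682 diam mm 47.87894248962402 48.10338020324707 key ang 119.79849795896871 rect 17.470399141311646 34.4203519821167 borecentre 0.5047683143615722 0.3161190414428711
319 181 0.056108856933644286
```

View pics/f2.png

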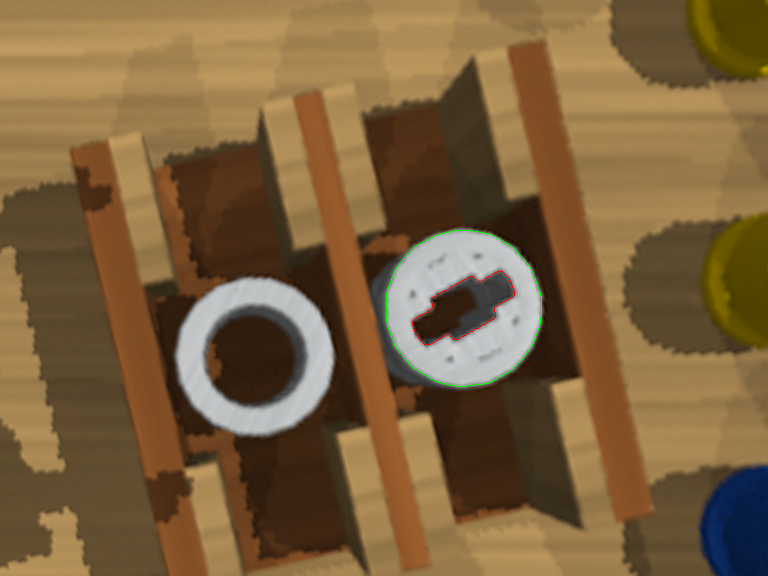

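The red and green outlines fit the keyed bore and the hub's rim. That puts the hub at about (0.504, 0.3155), keyway at about 119.6°, and the caddy slot at about 12.5°. I'll descend along the slot and grip.

>>> servo_tool(steps=[{"x": 2, "y": -0.5, "z": -30, "yaw": -2.6}, {"x": 2, "y": -0.5, "z": -80, "yaw": -2.6}, {"x": 2, "y": -0.5, "z": -130, "yaw": -2.6}, {"x": 2, "y": -0.5, "z": -165, "yaw": -2.6}, {"x": 2, "y": -0.5, "z": -185, "yaw": -2.6}, {"x": 2, "y": -0.5, "z": -198, "yaw": -2.6}, {"x": 2, "y": -0.5, "z": -205, "yaw": -2.6}, {"x": 2, "y": -0.5, "z": -205, "yaw": -2.6}])

```text
time: 2.38
ee_pos: [0.5035, 0.3158, 0.0483]
tcp_rot: [-180.0, -0.0, 102.6]
wrist_force: [0.4, -0.6, 0.7]
opening: 0.0854
```

>>> servo_tool(grip=40, grip_force=50, steps=[{"x": 0, "y": 0, "z": 0, "yaw": 0}, {"x": 0, "y": 0, "z": 0, "yaw": 0}, {"x": 0, "y": 0, "z": 0, "yaw": 0}, {"x": 0, "y": 0, "z": 0, "yaw": 0}, {"x": 0, "y": 0, "z": 0, "yaw": 0}, {"x": 0, "y": 0, "z": 0, "yaw": 0}])

```text
time: 3.12
ee_pos: [0.504, 0.3161, 0.0492]
tcp_rot: [179.9, -0.1, 102.6]
wrist_force: [0.8, 0.1, 5.6]
opening: 0.048
```

>>> servo_tool(steps=[{"x": 0, "y": 0, "z": 10, "yaw": 0}, {"x": 0, "y": 0, "z": 30, "yaw": 0}, {"x": 0, "y": 0, "z": 60, "yaw": 0}, {"x": 0, "y": 0, "z": 95, "yaw": 0}, {"x": 0, "y": 0, "z": 130, "yaw": 0}, {"x": 0, "y": 0, "z": 160, "yaw": 0}, {"x": 0, "y": 0, "z": 170, "yaw": 0}, {"x": 0, "y": 0, "z": 170, "yaw": 0}])

```text
time: 4.12
ee_pos: [0.5041, 0.3161, 0.2191]
tcp_rot: [179.9, -0.1, 102.6]
wrist_force: [0.5, 0.3, -2.9]
opening: 0.0475
```

Run:
```python
from h import *
p,d,o=snap('wrist','w3');print(o['ee_pos'],o['opening'],o['wrist_force'])
```

```text
[0.50409363 0.31611213 0.2190582 ] 0.04748240058834259 [ 0.51162877  0.30888963 -2.91167975]
```

View pics/w3.png

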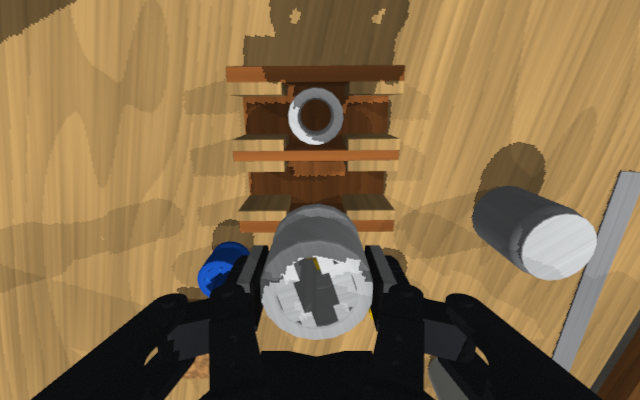

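The hub is held and upright between the pads. I'll carry it to open bench at about (0.55, 0.0) and set it down there for a re-grip, because the keyway lies across the fingers.

>>> servo_tool(steps=[{"x": 4, "y": -25, "z": 0, "yaw": 2}, {"x": 10, "y": -65, "z": 0, "yaw": 6}, {"x": 17, "y": -115, "z": 0, "yaw": 10}, {"x": 24, "y": -165, "z": 0, "yaw": 14}, {"x": 31, "y": -215, "z": 0, "yaw": 19}, {"x": 38, "y": -260, "z": 0, "yaw": 23}, {"x": 43, "y": -295, "z": -20, "yaw": 26}, {"x": 46, "y": -312, "z": -50, "yaw": 27.5}, {"x": 46, "y": -316, "z": -90, "yaw": 27.5}, {"x": 46, "y": -316, "z": -125, "yaw": 27.5}, {"x": 46, "y": -316, "z": -150, "yaw": 27.5}, {"x": 46, "y": -316, "z": -160, "yaw": 27.5}])

```text
time: 5.68
ee_pos: [0.548, -0.0001, 0.0551]
tcp_rot: [-179.8, -0.2, 130.1]
wrist_force: [0.8, 0.3, -1.8]
opening: 0.0478
```

>>> servo_tool(steps=[{"x": 0, "y": 0, "z": -5, "yaw": 0}, {"x": 0, "y": 0, "z": -10, "yaw": 0}, {"x": 0, "y": 0, "z": -14, "yaw": 0}, {"x": 0, "y": 0, "z": -14, "yaw": 0}])

```text
time: 6.18
ee_pos: [0.5484, -0.0001, 0.0432]
tcp_rot: [-179.9, -0.1, 130.1]
wrist_force: [-6.0, -0.3, 9.9]
opening: 0.0481
```

It's on the bench: descent stopped at 0.043 with about 10 N. I'll release, rise and look.

>>> servo_tool(grip=85, steps=[{"x": 0, "y": 0, "z": 0, "yaw": 0}, {"x": 0, "y": 0, "z": 0, "yaw": 0}, {"x": 0, "y": 0, "z": 0, "yaw": 0}, {"x": 0, "y": 0, "z": 0, "yaw": 0}, {"x": 0, "y": 0, "z": 15, "yaw": 0}, {"x": 0, "y": 0, "z": 50, "yaw": 0}, {"x": 0, "y": 0, "z": 90, "yaw": -5}, {"x": 0, "y": 0, "z": 130, "yaw": -15}, {"x": 0, "y": 0, "z": 165, "yaw": -25}, {"x": 0, "y": 0, "z": 190, "yaw": -35}, {"x": 0, "y": 0, "z": 200, "yaw": -45}, {"x": 0, "y": 0, "z": 200, "yaw": -55}])

```text
time: 7.68
ee_pos: [0.5487, -0.0001, 0.2455]
tcp_rot: [180.0, -0.2, 74.7]
wrist_force: [0.2, 0.7, -0.8]
opening: 0.085
```

>>> servo_tool(steps=[{"x": 0, "y": 0, "z": 0, "yaw": -9}, {"x": 0, "y": 0, "z": 0, "yaw": -17}, {"x": 0, "y": 0, "z": 0, "yaw": -18}, {"x": 0, "y": 0, "z": 0, "yaw": -18}])

```text
time: 8.18
ee_pos: [0.5487, -0.0001, 0.2461]
tcp_rot: [180.0, -0.2, 56.9]
wrist_force: [-0.1, 0.9, 0.3]
opening: 0.0852
```

Run:
```python
from h import *
p,d,o=snap('wrist','w4');print(o['ee_pos'],o['tcp_rot'],o['opening'],o['wrist_force'])
a=rectify('wrist','w4',.48,.62,-.08,.08,.05,4000)
cv2.imwrite('pics/f4.png',hubfit(a,320,280,4000,.62,.08)[:,:,::-1])
```

```text
[ 5.48729626e-01 -6.84911323e-05  2.46063742e-01] [179.96225487  -0.18143011  56.88712065] 0.08522359702973153 [-0.05433731  0.92995715  0.27655254]
centre 0.5488415222167968 -0.000806495666503898 diam mm 48.90480422973633 49.733726501464844 key ang 147.44171242269962 rect 15.716098785400392 33.49712371826172 borecentre 0.5488363952636719 -0.0008108825683593723
```

View pics/w4.png

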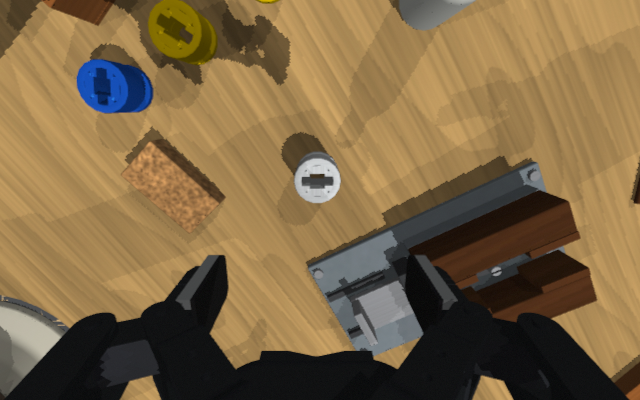

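View pics/f4.png

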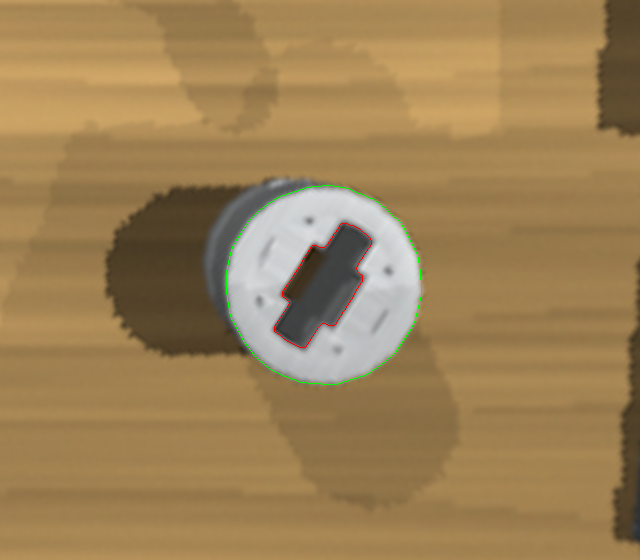

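The hub stands at (0.549, -0.0005) with its keyway at -32.6°, and the gripper is already within half a degree of that. While the gripper is empty I'll look at the sander first.

>>> servo_tool(steps=[{"x": 8, "y": -20, "z": 0, "yaw": 3}, {"x": 22, "y": -55, "z": 0, "yaw": 8}, {"x": 40, "y": -100, "z": 0, "yaw": 14}, {"x": 60, "y": -150, "z": 0, "yaw": 21}, {"x": 78, "y": -195, "z": 0, "yaw": 28}, {"x": 92, "y": -225, "z": 0, "yaw": 32}, {"x": 96, "y": -235, "z": 0, "yaw": 33}, {"x": 96, "y": -235, "z": 0, "yaw": 33}, {"x": 96, "y": -235, "z": 0, "yaw": 33}])

```text
time: 9.35
ee_pos: [0.6446, -0.234, 0.2463]
tcp_rot: [180.0, -0.2, 89.9]
wrist_force: [0.0, -0.0, -0.1]
opening: 0.0853
```

Run:
```python
from h import *
p,d,o=snap('wrist','w5');print(o['ee_pos'],o['tcp_rot'],o['q'].round(1))
for z,n in ((.076,'cheek'),(.018,'keys'),(.01,'bed')):
    a=rectify('wrist','w5',.50,.78,-.30,-.10,z,2100); cv2.imwrite('pics/r5%s.png'%n,a[:,:,::-1])
a=rectify('wrist','w5',.61,.71,-.25,-.15,.018,6000); cv2.imwrite('pics/r5z.png',a[:,:,::-1])
```

```text
[ 0.64455368 -0.2339858   0.24632351] [179.95954841  -0.18361974  89.90968696] [-20.   25.1  33.7  98.6   0.2  70.1]
```

View pics/w5.png

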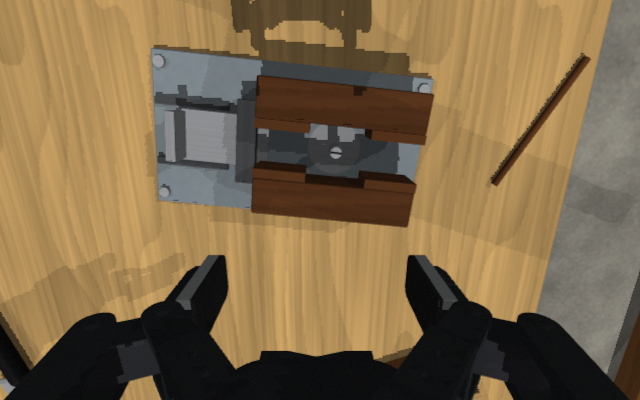

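View pics/r5cheek.png

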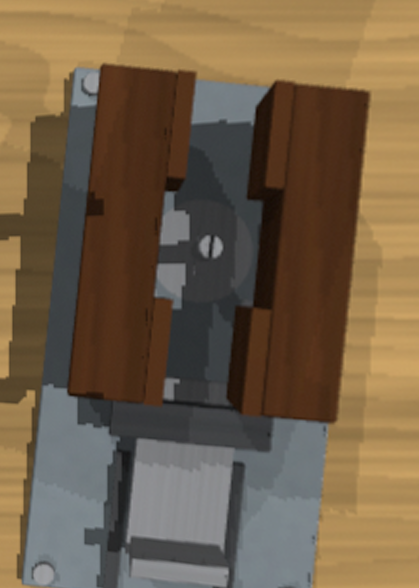

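View pics/r5z.png

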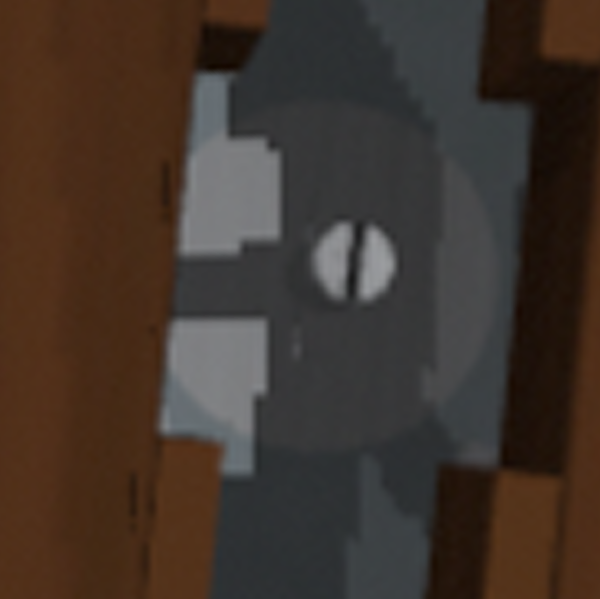

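>>> servo_tool(steps=[{"x": 5, "y": -10, "z": -30, "yaw": 0}, {"x": 10, "y": -20, "z": -70, "yaw": 0}, {"x": 13, "y": -28, "z": -95, "yaw": 0}, {"x": 14, "y": -30, "z": -105, "yaw": 0}, {"x": 14, "y": -30, "z": -105, "yaw": 0}])

```text
time: 10.02
ee_pos: [0.6584, -0.2633, 0.1418]
tcp_rot: [180.0, -0.2, 89.9]
wrist_force: [-0.4, 0.2, 1.2]
opening: 0.0851
```

Run:
```python
from h import *
p,d,o=snap('wrist','w6');print(o['ee_pos'],o['tcp_rot'],o['time'])
a=rectify('wrist','w6',.635,.695,-.225,-.165,.018,10000)
g=cv2.cvtColor(a,cv2.COLOR_RGB2LAB); g[...,0]=cv2.createCLAHE(4,(3,3)).apply(g[...,0]); b=cv2.cvtColor(g,cv2.COLOR_LAB2BGR); cv2.imwrite('pics/r6z.png',b)
```

```text
[ 0.65842312 -0.26326511  0.14175292] [179.95963007  -0.18644317  89.94679911] 10.025
```

View pics/w6.png

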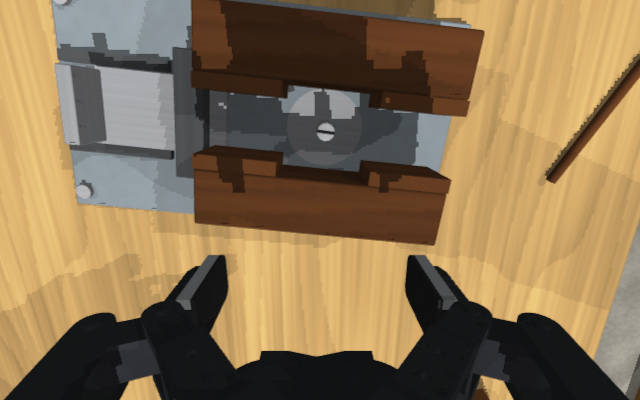

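View pics/r6z.png

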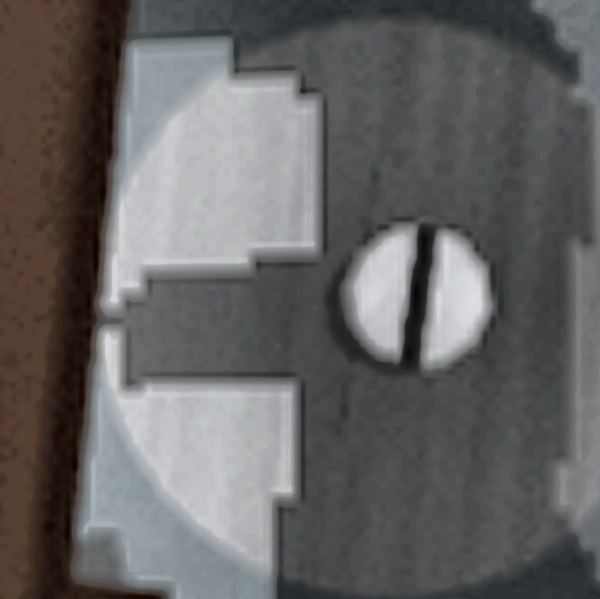

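Run:
```python
from h import *
X=cloud('wrist','w6'); Z=X[...,2]
c=Z[95:170,280:370]; print(np.nanpercentile(c,[1,10,30,50,70,90,99]).round(4))
b=np.clip((c-.004)/(.05)*255,0,255); b=cv2.applyColorMap(cv2.resize(np.nan_to_num(b).astype(np.uint8),None,fx=7,fy=7,interpolation=0),cv2.COLORMAP_JET); cv2.imwrite('pics/d6.png',b)
# points in key height near spindle
m=(Z>.0145)&(Z<.024)&(np.hypot(X[...,0]-.665,X[...,1]+.197)<.022)
P=X[m]; print(len(P),P.mean(0))
m2=(Z>.044)&(Z<.056)&(np.hypot(X[...,0]-.665,X[...,1]+.197)<.02); print('pin top',X[m2].mean(0),m2.sum())
if len(P)>10:
    w,v=np.linalg.eigh(np.cov(P[:,:2].T)); print(np.sqrt(w),np.degrees(np.arctan2(v[1,1],v[0,1])))
a=np.load('w6.npz')['p'][95:170,280:370].astype(float)
a=np.clip((a-20)*3,0,255).astype(np.uint8); cv2.imwrite('pics/c6.png',cv2.resize(a[:,:,::-1],None,fx=7,fy=7,interpolation=2))
```

```text
[0.0095 0.0102 0.0108 0.0112 0.0117 0.0202 0.0522]
184 [ 0.66376561 -0.20384602  0.01861434]
pin top [ 0.66444211 -0.20403996  0.05045489] 280
[0.00226748 0.01039253] 172.7463563086464
```

View pics/d6.png

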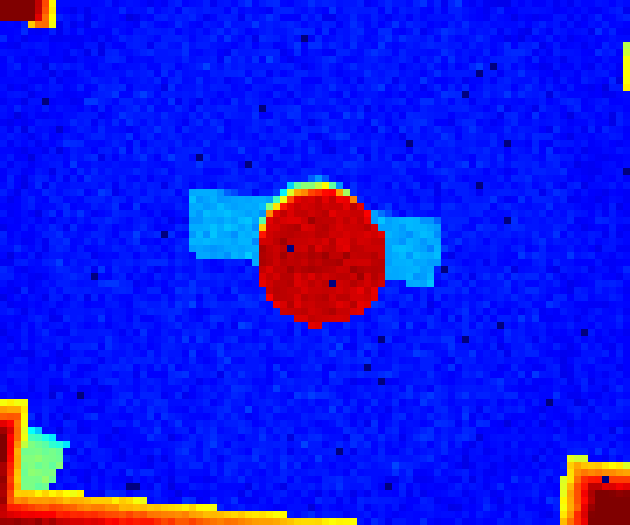

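View pics/c6.png

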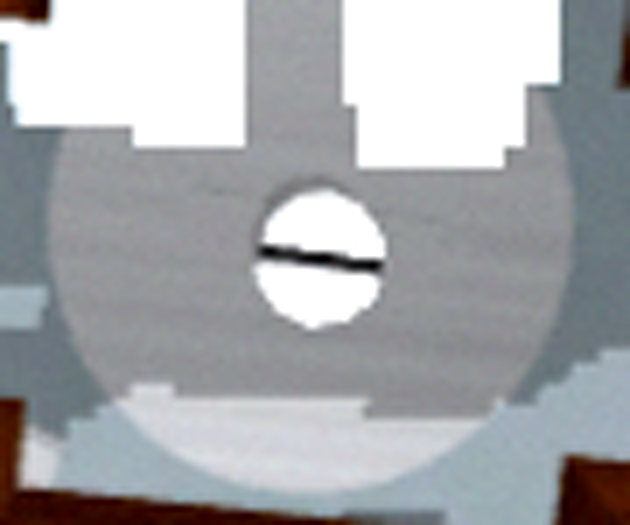

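Depth shows both keys clearly, as light blue bars either side of the pin at crop pixels (225,225) and (412,250). Next I refine the key, spindle and cheek angles.

Run:
```python
from h import *
from scipy import ndimage
X=cloud('wrist','w6'); Z=X[...,2]
r=np.hypot(X[...,0]-.6642,X[...,1]+.204)
m=(Z>.0155)&(Z<.021)&(r<.018)&(r>.0075); l,n=ndimage.label(m)
cs=[]
for i in range(1,n+1):
    P=X[l==i]
    if len(P)>20:
        q=(P[:,:2].min(0)+P[:,:2].max(0))/2; cs.append(P[:,:2].mean(0)); print(len(P),P.mean(0),P[:,:2].min(0),P[:,:2].max(0))
cs=np.array(cs); d=cs[1]-cs[0]; print('key ang',np.degrees(np.arctan2(d[1],d[0])),'mid',cs.mean(0))
P=X[m]; 
print('tips',np.sort(r[m])[-15:])
f=np.load('w6.npz')
for fn in ('w5','w6'):
    X=cloud('wrist',fn);Z=X[...,2]
    m=(abs(Z-.076)<.003).astype(np.uint8); l,n=ndimage.label(m)
    for i in range(1,n+1):
        P=X[l==i]
        if len(P)>1500:
            (cx,cy),(w,h),a=cv2.minAreaRect((P[:,:2]*1000).astype(np.float32)); print(fn,len(P),cx,cy,w,h,a)
# tab
X=cloud('wrist','w6');Z=X[...,2]
m=(abs(Z-.056)<.003)&(X[...,0]<.58);P=X[m];print('tab',len(P),P.mean(0) if len(P) else 0,cv2.minAreaRect((P[:,:2]*1000).astype(np.float32)) if len(P)>5 else 0)
m=(abs(Z-.045)<.003)&(X[...,0]<.62)&(X[...,0]>.5)&(abs(X[...,1]+.2)<.06);P=X[m];print('bridge',len(P),cv2.minAreaRect((P[:,:2]*1000).astype(np.float32)) if len(P)>5 else 0)
```

```text
78 [ 0.65382219 -0.20284998  0.01865697] [ 0.65102072 -0.20631694] [ 0.6572584  -0.19942593]
76 [ 0.67529551 -0.2055251   0.01864116] [ 0.67187515 -0.20931128] [ 0.67830484 -0.20185366]
key ang -7.101252111526287 mid [ 0.66455885 -0.20418754]
tips [0.01347208 0.01348066 0.01364163 0.01364719 0.01367112 0.01381143
 0.01387791 0.0140066  0.01402412 0.01403368 0.01404602 0.01409227
 0.01412326 0.01419489 0.01442951]
w5 8560 668.9812622070312 -162.65631103515625 46.05646514892578 160.35581970214844 84.1706771850586
w5 6664 660.3270874023438 -246.12118530273438 46.53799819946289 160.18316650390625 84.14057922363281
w6 23812 668.7843017578125 -162.42581176757812 46.221317291259766 160.57862854003906 84.12771606445312
w6 15944 660.3335571289062 -245.90496826171875 46.21479797363281 160.37982177734375 84.14968872070312
tab 1543 [ 0.49973742 -0.18645289  0.05635705] ((498.9982604980469, -187.54769897460938), (50.465049743652344, 12.280923843383789), 83.1229019165039)
bridge 3650 ((559.8702392578125, -194.5167694091797), (119.6235122680664, 86.34745025634766), 0.1043430045247078)
```

Seat yaw is -5.85°, the keys are at -7.1°, and the spindle is at (0.6645, -0.2042). The cheeks' midpoint gives the same spindle position. I'll go back and re-grip the hub at yaw 57.4.

>>> servo_tool(steps=[{"x": -5, "y": 12, "z": 30, "yaw": -2}, {"x": -18, "y": 40, "z": 60, "yaw": -5}, {"x": -36, "y": 85, "z": 70, "yaw": -10}, {"x": -55, "y": 135, "z": 70, "yaw": -16}, {"x": -75, "y": 182, "z": 65, "yaw": -22}, {"x": -93, "y": 225, "z": 50, "yaw": -28}, {"x": -104, "y": 250, "z": 30, "yaw": -31}, {"x": -109, "y": 261, "z": 5, "yaw": -32.5}, {"x": -109.6, "y": 262.8, "z": -20, "yaw": -32.5}, {"x": -109.6, "y": 262.8, "z": -35, "yaw": -32.5}, {"x": -109.6, "y": 262.8, "z": -35, "yaw": -32.5}])

```text
time: 11.45
ee_pos: [0.549, -0.0006, 0.1079]
tcp_rot: [179.9, -0.1, 57.5]
wrist_force: [-0.3, 0.6, -0.2]
opening: 0.0847
```

>>> servo_tool(steps=[{"x": 0, "y": 0, "z": -20, "yaw": 0}, {"x": 0, "y": 0, "z": -40, "yaw": 0}, {"x": 0, "y": 0, "z": -55, "yaw": 0}, {"x": 0, "y": 0, "z": -64, "yaw": 0}, {"x": 0, "y": 0, "z": -65, "yaw": 0}])

```text
time: 12.08
ee_pos: [0.549, -0.0006, 0.0428]
tcp_rot: [179.9, -0.1, 57.4]
wrist_force: [0.4, 0.4, -0.2]
opening: 0.0845
```

>>> servo_tool(grip=40, grip_force=50, steps=[{"x": 0, "y": 0, "z": 0, "yaw": 0}, {"x": 0, "y": 0, "z": 0, "yaw": 0}, {"x": 0, "y": 0, "z": 0, "yaw": 0}, {"x": 0, "y": 0, "z": 0, "yaw": 0}, {"x": 0, "y": 0, "z": 0, "yaw": 0}, {"x": 0, "y": 0, "z": 0, "yaw": 0}])

```text
time: 12.82
ee_pos: [0.5495, -0.0006, 0.0436]
tcp_rot: [179.8, -0.2, 57.4]
wrist_force: [0.5, 0.8, 5.8]
opening: 0.0479
```

>>> servo_tool(steps=[{"x": 0, "y": 0, "z": 10, "yaw": 0}, {"x": 0, "y": 0, "z": 40, "yaw": 0}, {"x": 0, "y": 0, "z": 75, "yaw": 0}, {"x": 0, "y": 0, "z": 110, "yaw": 0}, {"x": 0, "y": 0, "z": 130, "yaw": 0}, {"x": 0, "y": 0, "z": 137, "yaw": 0}, {"x": 0, "y": 0, "z": 137, "yaw": 0}])

```text
time: 13.7
ee_pos: [0.5494, -0.0006, 0.1804]
tcp_rot: [179.9, -0.2, 57.4]
wrist_force: [-0.5, 0.6, -2.7]
opening: 0.0479
```

Run:
```python
from h import *
p,d,o=snap('wrist','w7');print(o['ee_pos'],o['tcp_rot'],o['opening'],o['wrist_force'])
x,y,z=o['ee_pos']; zt=z+.007
a=rectify('wrist','w7',x-.04,x+.04,y-.04,y+.04,zt,7000); cv2.imwrite('pics/r7.png',a[:,:,::-1])
X=cloud('wrist','w7'); Z=X[...,2]; m=(abs(Z-zt)<.005)&(np.hypot(X[...,0]-x,X[...,1]-y)<.028)
l=Z[m]; print('top z',np.median(l)-z)
m=(abs(Z-np.median(l))<.002)&(np.hypot(X[...,0]-x,X[...,1]-y)<.028);P=X[m]
(c,r)=cv2.minEnclosingCircle((P[:,:2]*1000).astype(np.float32)); print('encl',c,r,'off',c[0]-x*1e3,c[1]-y*1e3)
```

```text
[ 0.54942447 -0.00061413  0.18039426] [ 1.79856325e+02 -1.75471990e-01  5.74479560e+01] 0.047856055063997906 [-0.4946358   0.57198072 -2.72065084]
top z 0.006814651291427221
encl (550.2534790039062, 0.6581775546073914) 27.38425064086914 off 0.8290115231668551 1.2723054067967712
```

View pics/r7.png

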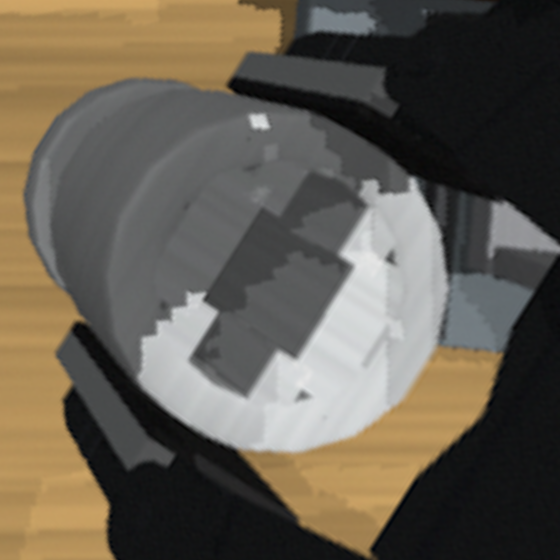

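Held: the bore centre sits within 0.4 mm of the TCP and the keyway is about -0.3° from the jaw axis. Going above the spindle.

>>> servo_tool(steps=[{"x": 10, "y": -18, "z": 0, "yaw": 2}, {"x": 27, "y": -48, "z": 0, "yaw": 6}, {"x": 50, "y": -88, "z": 0, "yaw": 11}, {"x": 73, "y": -128, "z": 0, "yaw": 16}, {"x": 95, "y": -168, "z": 0, "yaw": 21}, {"x": 110, "y": -194, "z": 0, "yaw": 25}, {"x": 115.3, "y": -203.6, "z": 0, "yaw": 25.7}, {"x": 115.3, "y": -203.6, "z": -10, "yaw": 25.7}, {"x": 115.3, "y": -203.6, "z": -15, "yaw": 25.7}, {"x": 115.3, "y": -203.6, "z": -15, "yaw": 25.7}])

```text
time: 15.0
ee_pos: [0.6639, -0.2031, 0.1642]
tcp_rot: [180.0, -0.2, 83.2]
wrist_force: [-0.6, 1.0, -3.4]
opening: 0.0479
```

Run:
```python
from h import *
p,d,o=snap('wrist','w8');print(o['ee_pos'],o['tcp_rot'],o['opening'],o['wrist_force'])
x,y,z=o['ee_pos']; zt=z+.0068
a=rectify('wrist','w8',x-.04,x+.04,y-.04,y+.04,zt,7000); cv2.imwrite('pics/r8.png',a[:,:,::-1])
```

```text
[ 0.66394283 -0.20314321  0.16418939] [ 1.79966306e+02 -1.63167332e-01  8.31840813e+01] 0.047902833325908015 [-0.63113924  0.97658872 -3.37565112]
```

View pics/r8.png

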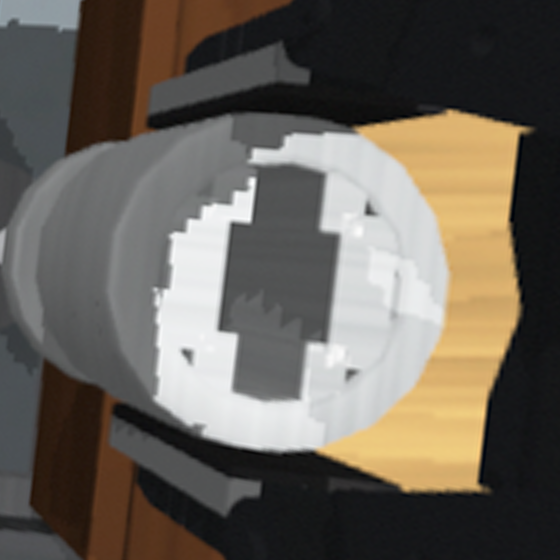

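View pics/w8.png

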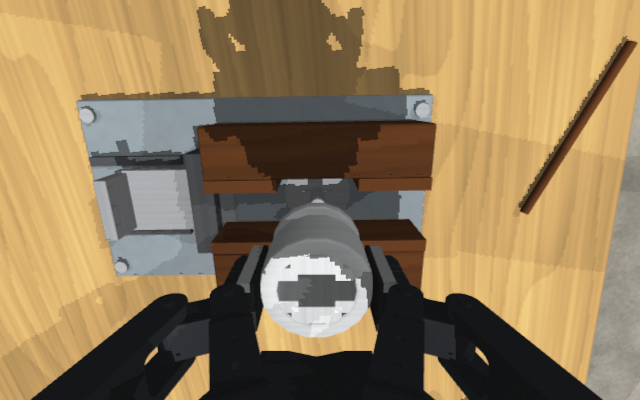

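>>> servo_tool(steps=[{"x": 0.5, "y": -0.6, "z": -15, "yaw": -0.5}, {"x": 1.0, "y": -1.2, "z": -35, "yaw": -0.7}, {"x": 1.0, "y": -1.2, "z": -50, "yaw": -0.7}, {"x": 1.0, "y": -1.2, "z": -58, "yaw": -0.7}, {"x": 1.0, "y": -1.2, "z": -60, "yaw": -0.7}, {"x": 1.0, "y": -1.2, "z": -60, "yaw": -0.7}])

```text
time: 15.8
ee_pos: [0.6654, -0.2046, 0.1053]
tcp_rot: [179.9, -0.1, 82.5]
wrist_force: [0.1, -0.1, -2.7]
opening: 0.0478
```

Run:
```python
from h import *
p,d,o=snap('wrist','w9');print(o['ee_pos'],o['tcp_rot'],o['opening'],o['wrist_force'])
p,d,o=snap('scene','s9');c=p[220:380,160:330];cv2.imwrite('pics/s9c.png',cv2.resize(c[:,:,::-1],None,fx=3.5,fy=3.5,interpolation=2))
```

```text
[ 0.66536903 -0.2045821   0.10526854] [ 1.79878877e+02 -1.46748011e-01  8.24818710e+01] 0.04783986384514902 [ 0.07411171 -0.11947379 -2.65203165]
```

View pics/w9.png

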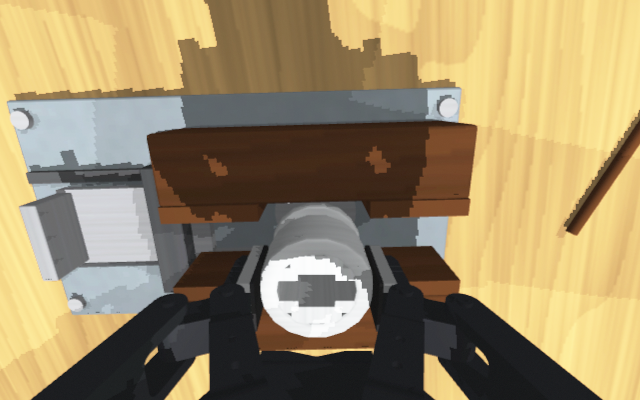

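View pics/s9c.png

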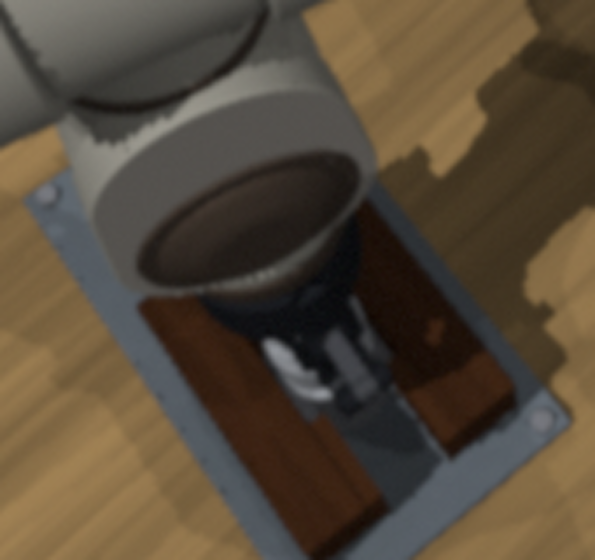

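>>> servo_tool(steps=[{"x": -0.4, "y": 0.3, "z": -4, "yaw": 0.2}, {"x": -0.4, "y": 0.3, "z": -8, "yaw": 0.2}, {"x": -0.4, "y": 0.3, "z": -12, "yaw": 0.2}, {"x": -0.4, "y": 0.3, "z": -16, "yaw": 0.2}, {"x": -0.4, "y": 0.3, "z": -19, "yaw": 0.2}, {"x": -0.4, "y": 0.3, "z": -19, "yaw": 0.2}])

```text
time: 16.65
ee_pos: [0.6649, -0.2043, 0.0862]
tcp_rot: [179.9, -0.1, 82.7]
wrist_force: [0.4, 0.4, -1.9]
opening: 0.0482
```

The underside is past the pin top with no contact force, so the pin is in the bore. I'll continue down to just above the keys.

>>> servo_tool(steps=[{"x": 0, "y": 0, "z": -5, "yaw": 0}, {"x": 0, "y": 0, "z": -10, "yaw": 0}, {"x": 0, "y": 0, "z": -15, "yaw": 0}, {"x": 0, "y": 0, "z": -20, "yaw": 0}, {"x": 0, "y": 0, "z": -22, "yaw": 0}, {"x": 0, "y": 0, "z": -22, "yaw": 0}])

```text
time: 17.4
ee_pos: [0.6649, -0.2043, 0.064]
tcp_rot: [179.9, -0.1, 82.7]
wrist_force: [0.6, 0.4, -2.9]
opening: 0.0482
```

>>> servo_tool(steps=[{"x": 0, "y": 0, "z": -2, "yaw": 0}, {"x": 0, "y": 0, "z": -4, "yaw": 0}, {"x": 0, "y": 0, "z": -6, "yaw": 0}, {"x": 0, "y": 0, "z": -8, "yaw": 0}, {"x": 0, "y": 0, "z": -8, "yaw": 0}])

```text
time: 18.02
ee_pos: [0.6647, -0.2042, 0.0558]
tcp_rot: [179.9, -0.2, 82.7]
wrist_force: [-0.2, -1.0, -2.4]
opening: 0.0479
```

It's below the key tops with no resistance, so it is keyed. A final touch down to the bed follows.

>>> servo_tool(steps=[{"x": 0, "y": 0, "z": -1, "yaw": 0}, {"x": 0, "y": 0, "z": -2, "yaw": 0}, {"x": 0, "y": 0, "z": -3, "yaw": 0}, {"x": 0, "y": 0, "z": -3.5, "yaw": 0}, {"x": 0, "y": 0, "z": -3.5, "yaw": 0}])

```text
time: 18.65
ee_pos: [0.6648, -0.2042, 0.0537]
tcp_rot: [179.9, -0.1, 82.7]
wrist_force: [-3.7, 1.0, 7.1]
opening: 0.0483
```

Seated: the TCP stopped at 0.0537 with about 7 N, which puts the underside at the bed. I'll release, rise straight up and check.

>>> servo_tool(grip=85, steps=[{"x": 0, "y": 0, "z": 0, "yaw": 0}, {"x": 0, "y": 0, "z": 0, "yaw": 0}, {"x": 0, "y": 0, "z": 0, "yaw": 0}, {"x": 0, "y": 0, "z": 0, "yaw": 0}, {"x": 0, "y": 0, "z": 10, "yaw": 0}, {"x": 0, "y": 0, "z": 35, "yaw": 0}, {"x": 0, "y": 0, "z": 70, "yaw": 0}, {"x": 0, "y": 0, "z": 110, "yaw": 0}, {"x": 0, "y": 0, "z": 150, "yaw": 0}, {"x": 0, "y": 0, "z": 170, "yaw": 0}, {"x": 0, "y": 0, "z": 170, "yaw": 0}])

```text
time: 20.02
ee_pos: [0.6654, -0.2045, 0.2262]
tcp_rot: [179.6, -0.1, 82.7]
wrist_force: [-0.2, -0.1, -0.8]
opening: 0.0852
```

```bash
cat > chk.py <<'E'
from h import *
import sys
fn=sys.argv[1]; p,d,o=snap('wrist',fn);print(o['ee_pos'],o['tcp_rot'],o['opening'],o['wrist_force'],o['time'])
X=cloud('wrist',fn); Z=X[...,2]; r=np.hypot(X[...,0]-.6645,X[...,1]+.2042)
m=(r<.024)&(r>.017)&(Z>.03); print('hub top z',np.median(Z[m]),np.std(Z[m]),m.sum())
P=X[(abs(Z-np.median(Z[m]))<.003)&(r<.032)]; print('hub c',cv2.minEnclosingCircle((P[:,:2]*1000).astype(np.float32)))
s=np.radians(-5.85); e=np.array([np.cos(s),np.sin(s)]); q=(X[...,:2]-[.6645,-.2042]); a=q@e; b=-q[...,0]*e[1]+q[...,1]*e[0]
m=(abs(Z-.056)<.003)&(a<-.1)&(a>-.19)&(abs(b)<.03); print('tab seat-x pct',np.nanpercentile(a[m],[2,25,50,75,98]) if m.sum() else None,'y',np.median(b[m]),'z',np.median(Z[m]),m.sum())
m=(a<-.177)&(a>-.203)&(abs(b)<.03);print('behind tab z',np.nanpercentile(Z[m],[5,50,95]) if m.sum() else None)
E
python3 chk.py w10
```

```text
[ 0.66539934 -0.20445679  0.2262242 ] [ 1.79645729e+02 -1.03198939e-01  8.26820719e+01] 0.08518304956088173 [-0.15818171 -0.05339664 -0.76347331] 20.025
hub top z 0.2836024296456743 0.10950399933682631 2605
hub c ((666.7001342773438, -187.9770050048828), 27.29668617248535)
tab seat-x pct [-0.17147062 -0.16856025 -0.16590434 -0.16293995 -0.16146529] y 0.0012088664239323713 z 0.05669842017729665 584
behind tab z [0.00974848 0.01109006 0.01664308]
```

View pics/w10.png

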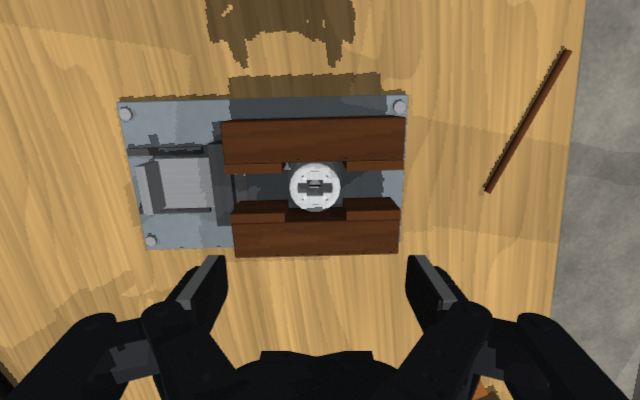

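The hub is in the slot at (315,187) with the pin visible through its bore. Next I close the gripper and go behind the tab, which is about 166 mm from the spindle. I'll also recheck the hub height without the gripper pixels.

```bash
sed -i 's/(Z>.03); print/(Z>.03)\&(Z<.09); print/' chk.py
python3 - <<'E'
from h import *
X=cloud('wrist','w10'); Z=X[...,2]; r=np.hypot(X[...,0]-.6645,X[...,1]+.2042)
m=(r<.026)&(Z>.03)&(Z<.09);print(np.percentile(Z[m],[5,25,50,75,95]))
m=(r<.03)&(abs(Z-.06)<.003);print(cv2.minEnclosingCircle((X[m][:,:2]*1000).astype(np.float32)))
E
```

```text
[0.04231668 0.05898914 0.06028021 0.06087896 0.06168176]
((663.6883544921875, -206.80117797851562), 27.201377868652344)
```

>>> servo_tool(grip=0, steps=[{"x": -15, "y": 2, "z": 0, "yaw": 9}, {"x": -45, "y": 5, "z": 0, "yaw": 19}, {"x": -80, "y": 9, "z": 0, "yaw": 29}, {"x": -115, "y": 12, "z": 0, "yaw": 39}, {"x": -150, "y": 16, "z": 0, "yaw": 49}, {"x": -180, "y": 19, "z": 0, "yaw": 59}, {"x": -196, "y": 20.7, "z": 0, "yaw": 69}, {"x": -199.9, "y": 20.7, "z": 0, "yaw": 79}, {"x": -199.9, "y": 20.7, "z": 0, "yaw": 88}, {"x": -199.9, "y": 20.7, "z": 0, "yaw": 91.4}, {"x": -199.9, "y": 20.7, "z": -30, "yaw": 91.4}, {"x": -199.9, "y": 20.7, "z": -60, "yaw": 91.4}])

```text
time: 21.58
ee_pos: [0.4646, -0.1834, 0.1622]
tcp_rot: [179.8, -0.2, 174.1]
wrist_force: [0.0, -0.5, -0.5]
opening: -0.0004
```

>>> servo_tool(steps=[{"x": 0, "y": 0, "z": -15, "yaw": 0}, {"x": 0, "y": 0, "z": -25, "yaw": 0}, {"x": 0, "y": 0, "z": -25, "yaw": 0}])

```text
time: 21.95
ee_pos: [0.4644, -0.1834, 0.1368]
tcp_rot: [179.8, -0.2, 174.1]
wrist_force: [-0.2, -0.1, -0.1]
opening: -0.0002
```

```bash
python3 chk.py w11
```

```text
[ 0.46444441 -0.18335351  0.13684052] [179.75994273  -0.23421261 174.08212865] -0.00018168663520114103 [-0.21961584 -0.089724   -0.07166419] 21.95
hub top z nan nan 0
hub c ((0.0, 0.0), 0.0)
tab seat-x pct [-0.17252215 -0.1716023  -0.16934161 -0.1665939  -0.16314927] y -0.020772269813632272 z 0.056441484561742195 125
behind tab z [0.00982626 0.01628449 0.17582519]
  return _methods._mean(a, axis=axis, dtype=dtype,
  ret = ret.dtype.type(ret / rcount)
  ret = _var(a, axis=axis, dtype=dtype, out=out, ddof=ddof,
  arrmean = um.true_divide(arrmean, div, out=arrmean,
  ret = ret.dtype.type(ret / rcount)
```

View pics/w11.png

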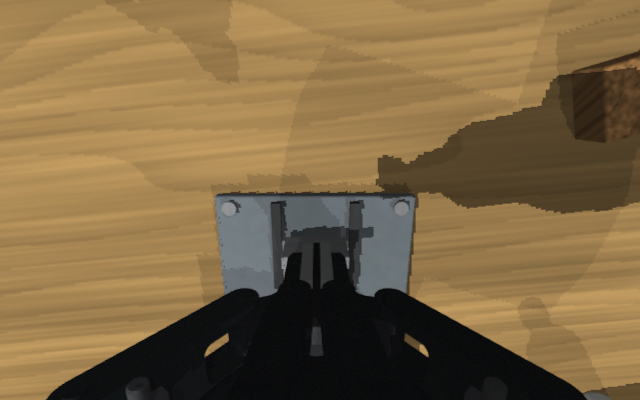

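The hub top is at 0.060, so it is fully seated (0.010 + 0.050). The gripper is behind the tab, clear of it, with the bed's rear edge at about row 195. Lowering now.

>>> servo_tool(steps=[{"x": 0, "y": 0, "z": -25, "yaw": 0}, {"x": 0, "y": 0, "z": -50, "yaw": 0}, {"x": 0, "y": 0, "z": -70, "yaw": 0}, {"x": 0, "y": 0, "z": -82, "yaw": 0}, {"x": 0, "y": 0, "z": -82, "yaw": 0}])

```text
time: 22.62
ee_pos: [0.4647, -0.1835, 0.0556]
tcp_rot: [179.8, -0.2, 174.1]
wrist_force: [0.0, 1.0, 1.1]
opening: 0.0006
```

>>> servo_tool(steps=[{"x": 5, "y": -0.5, "z": 0, "yaw": 0}, {"x": 12, "y": -1.2, "z": 0, "yaw": 0}, {"x": 18, "y": -1.8, "z": 0, "yaw": 0}, {"x": 24, "y": -2.5, "z": 0, "yaw": 0}, {"x": 30, "y": -3.1, "z": 0, "yaw": 0}, {"x": 36, "y": -3.7, "z": 0, "yaw": 0}, {"x": 42, "y": -4.3, "z": 0, "yaw": 0}, {"x": 48, "y": -4.9, "z": 0, "yaw": 0}, {"x": 54, "y": -5.5, "z": 0, "yaw": 0}, {"x": 56, "y": -5.7, "z": 0, "yaw": 0}])

```text
time: 23.88
ee_pos: [0.5211, -0.1892, 0.0556]
tcp_rot: [179.8, -0.2, 174.1]
wrist_force: [-3.8, -1.4, 2.2]
opening: 0.0
```

>>> servo_tool(steps=[{"x": 2, "y": -0.2, "z": 0, "yaw": 0}, {"x": 4, "y": -0.4, "z": 0, "yaw": 0}, {"x": 6, "y": -0.6, "z": 0, "yaw": 0}, {"x": 8, "y": -0.8, "z": 0, "yaw": 0}, {"x": 9, "y": -0.9, "z": 0, "yaw": 0}, {"x": 9, "y": -0.9, "z": 0, "yaw": 0}])

```text
time: 24.62
ee_pos: [0.5303, -0.1902, 0.0555]
tcp_rot: [179.8, -0.2, 174.1]
wrist_force: [-1.6, -1.8, 0.8]
opening: -0.0
```

>>> servo_tool(steps=[{"x": 1, "y": -0.1, "z": 0, "yaw": 0}, {"x": 2, "y": -0.2, "z": 0, "yaw": 0}, {"x": 3, "y": -0.3, "z": 0, "yaw": 0}, {"x": 3, "y": -0.3, "z": 0, "yaw": 0}])

```text
time: 25.12
ee_pos: [0.5326, -0.1904, 0.0555]
tcp_rot: [179.8, -0.3, 174.1]
wrist_force: [-7.4, -0.4, 4.6]
opening: -0.0001
```

>>> servo_tool(steps=[{"x": 1, "y": -0.1, "z": 0, "yaw": 0}, {"x": 2, "y": -0.2, "z": 0, "yaw": 0}, {"x": 2, "y": -0.2, "z": 0, "yaw": 0}])

```text
time: 25.5
ee_pos: [0.5326, -0.1904, 0.0555]
tcp_rot: [179.8, -0.5, 174.1]
wrist_force: [-15.3, 0.6, 9.1]
opening: -0.0001
```

It's hard against something at a TCP of -132.6 mm; home was expected at about -133. I'll back off, rise and verify.

>>> servo_tool(steps=[{"x": -5, "y": 0.5, "z": 0, "yaw": 0}, {"x": -15, "y": 1.5, "z": 0, "yaw": 0}, {"x": -25, "y": 2.5, "z": 15, "yaw": 0}, {"x": -25, "y": 2.5, "z": 50, "yaw": 0}, {"x": -25, "y": 2.5, "z": 95, "yaw": -8}, {"x": 0, "y": -5, "z": 140, "yaw": -18}, {"x": 30, "y": -15, "z": 170, "yaw": -28}, {"x": 60, "y": -30, "z": 180, "yaw": -38}, {"x": 85, "y": -42, "z": 185, "yaw": -48}, {"x": 105, "y": -52, "z": 190, "yaw": -58}, {"x": 112, "y": -60, "z": 190, "yaw": -68}, {"x": 112, "y": -60, "z": 190, "yaw": -78}])

```text
time: 27.0
ee_pos: [0.6448, -0.2509, 0.2462]
tcp_rot: [179.7, -0.5, 95.7]
wrist_force: [-0.3, 1.0, -0.6]
opening: 0.0004
```

>>> servo_tool(steps=[{"x": 0, "y": 0, "z": 0, "yaw": -6}, {"x": 0, "y": 0, "z": 0, "yaw": -6}, {"x": 0, "y": 0, "z": 0, "yaw": -6}])

```text
time: 27.38
ee_pos: [0.6446, -0.2508, 0.2469]
tcp_rot: [179.7, -0.5, 89.9]
wrist_force: [-0.6, -1.0, 1.9]
opening: 0.0001
```

```bash
python3 chk.py w12
python3 - <<'E'
from h import *
from chk import * if False else None
E
python3 - <<'E'
from h import *
p,d,o=snap('top','t12')
X=cloud('wrist','w12');Z=X[...,2];s=np.radians(-5.85); e=np.array([np.cos(s),np.sin(s)]); q=(X[...,:2]-[.6645,-.2042]); a=q@e; b=-q[...,0]*e[1]+q[...,1]*e[0]
m=(abs(Z-.045)<.003)&(a<-.08)&(a>-.112)&(abs(b)<.03);print('bridge',np.percentile(a[m],[2,98]))
E
```

```text
[ 0.64455179 -0.25080186  0.24690682] [179.70195011  -0.48316063  89.85247665] 8.221257981471698e-05 [-0.62354834 -0.99857563  1.89320975] 27.375
hub top z 0.060637693527333 0.0011181760057170835 932
hub c ((664.4260864257812, -204.96002197265625), 31.256948471069336)
tab seat-x pct [-0.12162023 -0.11921769 -0.11648432 -0.11363735 -0.11170068] y 0.0010691054496259934 z 0.056723212209980584 574
behind tab z [0.00958999 0.01088805 0.01268011]
bridge [-0.11180445 -0.0839847 ]  File "<stdin>", line 2
    from chk import * if False else None
                      ^^
SyntaxError: invalid syntax
```

View pics/w12.png

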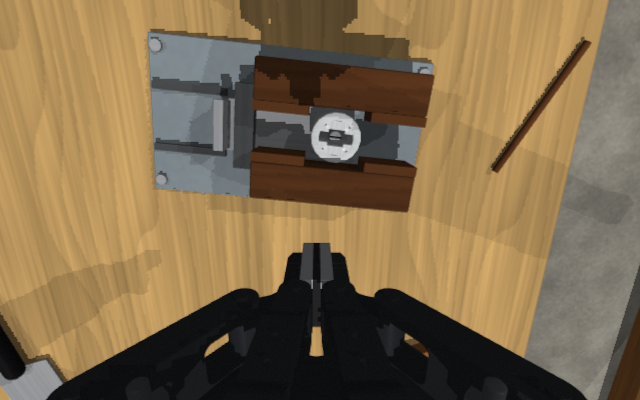

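View pics/t12.png

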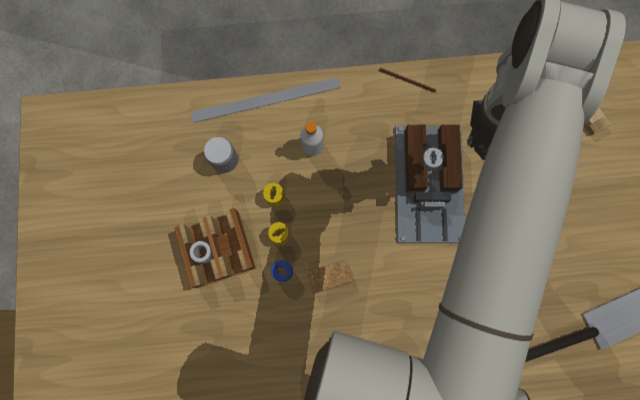

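The wrist view shows the tab against the bridge gap at (222,125) and the hub seated at (336,137). The tab's centre is 116.5 mm from the spindle (117 expected when home) and the hub top is at 0.0606. In the top view the bystanders look unmoved.

```bash
python3 -c "
from workcell import *
print(job_done())"
```

```text
the job is handed in; nothing more can be done
None
```

The hub is fitted on the spindle and the locking slide is fully home. I handed the job in after about 27 s; no verdict is reported.

I took the keyed hub out of the caddy and set it down on open bench so I could re-grip it along its keyway. I then turned it to the keys, measured at -7.1°, and lowered it gently. It passed below the key tops with no resistance and touched the bed with about 7 N. I pushed the slide with closed fingers until it stopped against about 15 N, then backed off.

**Last checks:**
- **Hub:** its top was at z = 0.0606 m, against 0.060 when seated. Its centre measured within 1 mm of the spindle axis, but that circle fit was poor (radius 31 mm instead of 25), so it is only a rough check.
- **Slide:** the tab's centre was 116.5 mm from the spindle, against 117 mm expected when home.
- **Bystanders:** the collar, glue bottle, sanding block and tin looked unmoved by eye in the top view; I did not measure them.
- **Robot:** it is clear of everything.

One move was refused at the start because its rows lacked some of the four required keys, and I resent it. One small check script also failed with a syntax error; I ran that measurement separately.

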